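# Bring a leg brace's shank bar to its knee fork and hold the pin holes in line

### The arm

A 6-joint arm with a two-finger parallel gripper is mounted at the origin on the work surface. World frame = base frame: x ahead of the robot, y to its left, z up, the work surface at z = 0. Lengths are in m, angles in rad, forces in N, time in s.
With the tool pointing down it reaches from about 0.35 to 0.95 m from the base axis. Payload 17.4 kg.
Tool frame: the origin (TCP) lies at the very end of the fingers, on their centre line; the grasp point (between the pads) lies 19 mm behind it; z points along the fingers, y is the line along which they close (so a half turn about z gives the same grasp; the last joint's range is limited). The gripper opens to 93 mm and grips with 3 to 60 N. Pads are 15 mm wide; open, the fingers measure 128 mm over their backs; the gripper's body (75 mm by 188 mm) begins 65 mm behind the grasp point.
Start: joints at [1.261, 0.116, 1.442, -0, 1.584, -0.038], TCP at [0.181, 0.65, 0.219] pointing down, gripper open.
Joint ranges: [-2.83, 2.83], [-0.83, 2.19], [0.07, 2.5], [-1.14, 4.28], [0.01, 3], [-2.97, 2.97]. Speed limits (rad/s): [1.89, 1.89, 2.22, 3.14, 3.14, 3.14].

### API

Orientations are given as a unit quaternion [w, x, y, z].
In Python, from bench import * gives the robot as it stands.
- The arm moves only by the tool jog_arm, never from a script. Its argument "increments" is a list of rows, each a list of 2 entries, a list of its own where there are three numbers: the shift along the tool's x, y, z as a fraction of full scale, then the turn, a rotation vector about the tool's x, y, z as a fraction of full scale. A call has 1 to 10 rows; each row shifts and turns the commanded pose from where the row before left it, along the tool's axes as they then stand; what a row does not reach is not made up. Full scale, the value 1, is 0.05 m for a shift and pi rad for a turn. A row lasts 1/10 s, in which the tool goes at most 50 mm and 8.59 degrees, less where a joint would pass 70% of its speed; a pose out of reach is approached as far as the arm can. A call with a number of a shift or a turn outside -1 to 1 is refused whole. A call with a gripper value outside its range is refused whole. "jaw" is the closure, from -1 (fully open) to 1 (shut), set as the call begins (left out, the last holds). The fingers move at their own pace and stop on an object; the grip force is fixed at half the most. Time passes only in rows, so rows that do not move let the fingers close. It gives the time, the measured TCP pose, the force, the opening and the grip force at its end, in the units of the state.
- get_obs(): the state, without advancing time (a new reading comes with each control period).
- grab_frame(name): name is "scene" or "side" or "wrist"; returns the picture (480x640x3 uint8, blue, green, red); there is no depth.
- calibration(name): a dict with "K" (3x3 intrinsics, pixels), "extrinsics" (4x4, takes a point from camera to world coordinates); the wrist camera has in their place "mount" (4x4, takes a point from camera to tool coordinates, whose origin is the TCP and whose axes are the flange's). Camera axes: x right, y down, z forward; pixel columns grow to the right and rows downward; lengths in m; the calibration is good to about 2 mm. A picture is of the moment at which its call begins: read the wrist's pose just before it. calibration takes no time and is no camera call.
- hand_in(): hands the job in; it is judged then, once.
The state is a dict: "clock": time; "joint_pos": joint angles; "qvel": joint speeds; "joint_torque": joint torques, N m; "position": TCP position; "tool_rot": TCP orientation; "wrist_force": force on the tool from outside, world axes, zero at the start; "wrist_torque": the same for the moment, N m; "finger_gap": finger opening in m; "grip_force": force on a finger pad.
Only numpy, scipy, OpenCV 4.12 (cv2) and the standard library are available. Lean on these libraries where they do the work, as an engineer would, in place of code of your own. Each camera call takes 0.05 s, during which the arm holds its last target. There are 200 camera calls.

### The job

The thigh bar of a leg brace is clamped flat in the red vise, with its steel knee fork sticking out. Take the matching shank bar, the bright one with the brass-bushed eye, from the wooden rack, bring its round tongue into the open mouth of the fork and ease it fully home without forcing it, so that the pin holes line up and the two bars lie level and in one straight line. Finish while holding it there, gripped, still and off everything but the fork, for a colleague to drop the pin in; do not disturb the other bar, the pin, the hammer or the jar.

Things in the scene. Friction and masses are not known exactly. Their poses are not given: they have to be found in the camera images.
- vise: Red bench vise, fixed; 240 x 130 mm, jaw tops 110 mm above the bench; the thigh bar (aluminium, 24 x 6 mm) is clamped level in it. Origin: underside centre, on the bench; z up; x along the screw (handle at +x); y along jaws and thigh bar. Jaws span y = -50 to 50 mm; beyond them, towards -y, the bar ends in the steel knee fork, whose mouth opens to -y. Nothing else near the fork is over 65 mm high.
- fork_eye (a point): Centre of the fork's vertical 10 mm pin hole, mid-slot: 104 mm above the bench, (0, -115, 104) mm in the vise's frame; axes as the vise's. Fork 30 mm wide, front rounded at 15 mm about the hole, 17 mm thick: two level 4 mm cheeks, 9 mm slot between, open to -y and both sides, closed behind by a round seat of 15.5 mm radius about the hole, where the tongue bottoms.
- shank_bar: Loose bright aluminium bar, 24 x 6 mm, 215 mm long, 0.08 to 0.15 kg, flat in one of the rack's places, underside 28 mm up. Origin: underside at the balance point, where to grip it across its width. x to the tongue, z up. Tongue: steel disc 30 mm across, 6 mm thick, edges chamfered 1.8 mm, with a brass-bushed 10 mm hole 85 mm from the origin; tail end at x = -115 mm.
- tongue_eye (a point): Centre of the tongue's hole, at mid-thickness: (85, 0, 3) mm in the shank bar's frame, axes as the bar's. It must come to fork_eye, with the bar's +x along the vise's +y.
- rack: Fixed wooden rack, 140 x 200 mm: two cross strips, 18 mm thick, 28 mm high, at x = -60 and 60 mm, with 4 mm cleats keeping the bars in places at y = -45 and 45 mm; low side rails (12 mm). Open to the bench under the bars' middles. Bars lie along x, tongue to +x. Origin: middle, on the bench.
- plain_bar: Bystander: dark steel bar without an eye, 22 x 6 x 192 mm, in the rack's other place. Origin: centre of its underside. To be left alone.
- pivot_pin: Bystander: steel knee pin, 7.5 mm thick, 30 mm long, brass head 12 mm, standing in a hole of the dark wooden pin block, its head 37 mm above the bench. Origin: centre of its foot. To be left alone.
- pin_block: Fixed dark wooden block, 70 x 45 x 25 mm, that holds the pin. Origin: centre of its underside.
- hammer: Bystander: hammer lying on the bench, 240 mm long, wooden handle to its -x, up to 30 mm high. To be left alone.
- rivet_jar: Bystander: clear jar of copper rivets with a white lid, 56 mm across, 64 mm high. Origin: centre of its underside. To be left alone.
There are look-alikes about, which are no part of the job. Of the things shaped like the shank_bar, the aluminium one is meant.

How it is judged:
By the outcome, as a careful person would: the job done as asked, in the order asked, and still so for the second after the job is handed in, while the arm keeps its last pose, push and grip.
It also fails if it takes over 48 s, if anything falls off the work surface, if the arm or the gripper's body presses on something with over 40 N, if the wrist force passes 120 N, or if a joint passes its speed limit or range.

## Working session

There is one attempt and no reset: what is moved stays moved. The work goes in short steps, Python scripts to look and compute and a tool call to move; the robot and the scene stay as the last step left them, time stands still between calls to the robot, and variables do not carry over. Pictures are saved under pics/ and viewed, at most 10 in all, crops included, and the job is handed in when it is done.

Besides the shell and the picture viewer there is one more tool, called after "Call:" by a JSON object that holds its "method" and its "body", one argument or row to a line. jog_arm: Moves the arm, as the interface text tells. Shift numbers are shares of 0.05 m and turn numbers shares of pi rad, none past 1 either way. Its arguments: {"type":"object","properties":{"increments":{"type":"array","items":{"type":"array"}},"jaw":{"type":"number"}},"required":["increments"]}

```bash
mkdir -p pics; ls; python3 - <<'E'
from bench import *
import cv2,numpy as np
o=get_obs();print(o['clock'],o['position'],o['tool_rot'],o['finger_gap'])
for n in['scene','side','wrist']:
    cv2.imwrite(f'pics/{n}0.png',grab_frame(n));c=calibration(n)
    for k in c:print(n,k,np.round(c[k],4).tolist())
E
```

```text
pics
0.0 [0.18113987 0.65004098 0.21792843] [-9.85282758e-05  1.35470505e-01  9.90781223e-01 -5.49003652e-04] 0.09272109467931625
scene K [[446.4379, 0.0, 312.6472], [0.0, 446.4379, 238.5589], [0.0, 0.0, 1.0]]
scene extrinsics [[-0.2053, 0.6596, -0.723, 1.1176], [0.9786, 0.1283, -0.1608, 0.0379], [-0.0133, -0.7405, -0.6719, 0.6808], [0.0, 0.0, 0.0, 1.0]]
side K [[460.6726, 0.0, 318.0553], [0.0, 460.6726, 241.5572], [0.0, 0.0, 1.0]]
side extrinsics [[-0.9969, -0.062, 0.0475, 0.3996], [-0.0755, 0.6076, -0.7907, 0.7785], [0.0201, -0.7919, -0.6104, 0.7955], [0.0, 0.0, 0.0, 1.0]]
wrist K [[347.9668, 0.0, 327.573], [0.0, 347.9668, 237.6004], [0.0, 0.0, 1.0]]
wrist mount [[0.0013, -0.9652, -0.2615, 0.0722], [1.0, 0.0013, 0.0003, -0.0013], [0.0, -0.2615, 0.9652, -0.1643], [0.0, 0.0, 0.0, 1.0]]
```

View pics/scene0.png

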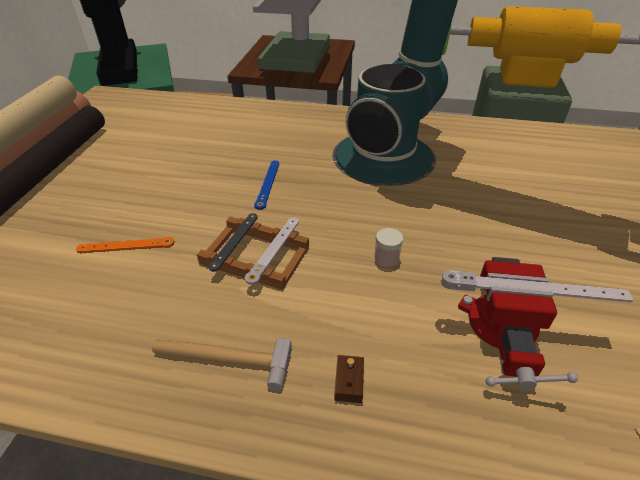

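View pics/side0.png

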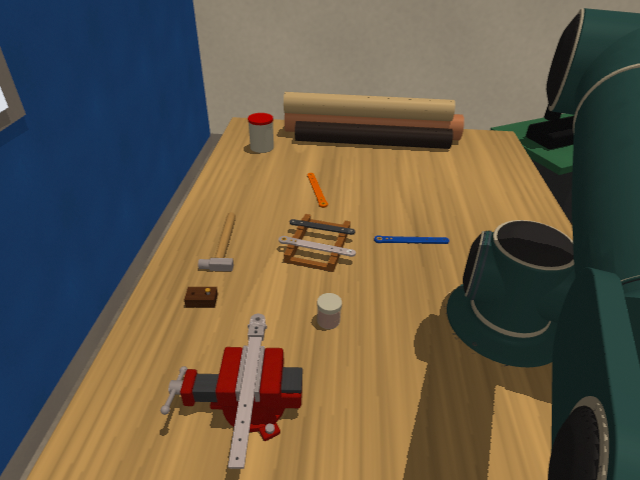

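The scene picture shows the bright bar in the rack, with its tongue near (252,277) and its tail near (296,221). The fork is near (453,279). In the side view the tongue is at about (284,241) and the fork at (258,321). I'll enlarge these spots and cast coarse rays.

```bash
cat > h.py <<'E'
from bench import *
import cv2,numpy as np
from scipy.spatial.transform import Rotation as R
def T_tool(o):
    T=np.eye(4);q=o['tool_rot'];T[:3,:3]=R.from_quat(np.r_[q[1:],q[0]]).as_matrix();T[:3,3]=o['position'];return T
def cam(n,o=None):
    c=calibration(n);return np.array(c['K']),(np.array(c['extrinsics']) if n!='wrist' else T_tool(o)@np.array(c['mount']))
def ray(K,E,u,v):
    d=E[:3,:3]@np.linalg.solve(K,[u,v,1]);return E[:3,3],d/np.linalg.norm(d)
def plane(K,E,u,v,z):
    c,d=ray(K,E,u,v);return c+d*(z-c[2])/d[2]
def tri(*rs):
    A=sum(np.eye(3)-np.outer(d,d) for c,d in rs);b=sum((np.eye(3)-np.outer(d,d))@c for c,d in rs);return np.linalg.solve(A,b)
def proj(K,E,p):
    q=K@(np.linalg.inv(E)@np.r_[p,1])[:3];return q[:2]/q[2]
E
python3 - <<'E'
from h import *
a=cv2.imread('pics/scene0.png');b=cv2.imread('pics/side0.png')
def crop(i,x,y,w,h): return cv2.resize(i[y:y+h,x:x+w],(400,300),interpolation=cv2.INTER_CUBIC)
m=np.vstack([np.hstack([crop(a,230,205,100,75+0),crop(a,430,255,60,45)]),np.hstack([crop(b,270,210,100,75),crop(b,230,305,60,45)])])
cv2.imwrite('pics/m.png',m)
Ks,Es=cam('scene');Kd,Ed=cam('side')
for z,s,d in[(.034,(252,277),(284,241)),(.034,(296,221),(352,253)),(.1125,(453,279),(258,321))]:
    print(plane(Ks,Es,*s,z).round(4),plane(Kd,Ed,*d,z).round(4),tri(ray(Ks,Es,*s),ray(Kd,Ed,*d)).round(4))
E
```

```text
[ 0.555  -0.2113  0.034 ] [ 0.5508 -0.201   0.034 ] [ 0.5514 -0.2122  0.0275]
[ 0.3711 -0.1659  0.034 ] [ 0.3664 -0.1678  0.034 ] [ 0.3671 -0.1677  0.0323]
[0.5611 0.159  0.1125] [0.5516 0.1625 0.1125] [0.5538 0.1593 0.1069]
```

View pics/m.png

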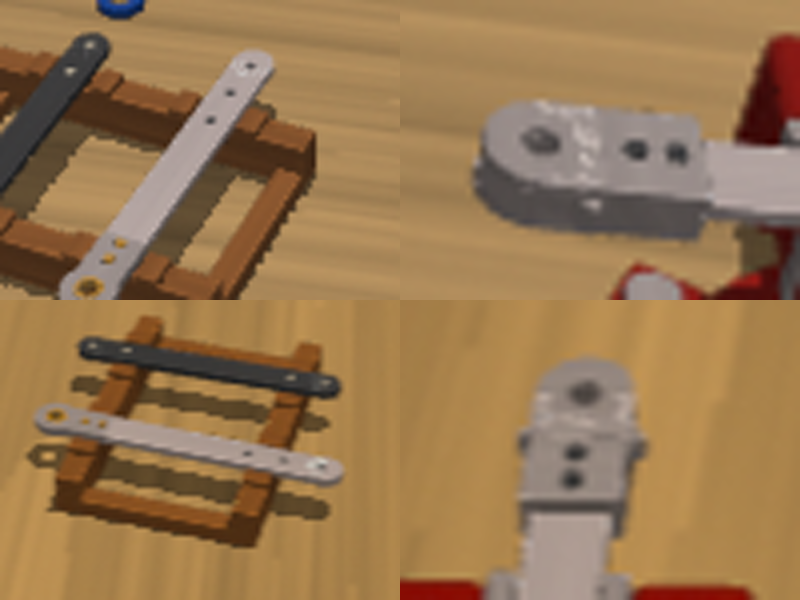

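In the mosaic, the tongue eye is at scene (251.8,276.8) and side (283.8,238.8). The tail hole is at scene (292.5,221.3) and side (350,251.3). The fork hole is at scene (451.2,276.0) and side (257.9,318.8).

```bash
cat >> h.py <<'E'
def plan(pos,yaw,o=None):
    """total tool-frame shift [m/0.05] and rotvec [/pi] to a vertical-tool pose with tool x at yaw (deg)"""
    o=o or get_obs();T=T_tool(o);c,s=np.cos(np.radians(yaw)),np.sin(np.radians(yaw))
    Rt=np.array([[c,s,0],[s,-c,0],[0,0,-1.]])
    print('shift',(T[:3,:3].T@(np.array(pos)-T[:3,3])/.05).round(3),'turn',(R.from_matrix(T[:3,:3].T@Rt).as_rotvec()/np.pi).round(4))
E
python3 - <<'E'
from h import *
Ks,Es=cam('scene');Kd,Ed=cam('side')
P=[]
for z,s,d in[(.034,(251.8,276.8),(283.8,238.8)),(.034,(292.5,221.3),(350,251.3)),(.1125,(451.2,276),(257.9,318.8))]:
    P.append(tri(ray(Ks,Es,*s),ray(Kd,Ed,*d)))
    print(plane(Ks,Es,*s,z).round(4),plane(Kd,Ed,*d,z).round(4),P[-1].round(4))
print(np.linalg.norm(P[0]-P[1]),np.degrees(np.arctan2(*(P[0]-P[1])[[1,0]])))
plan([.555,.15,.26],90)
E
```

```text
[ 0.5546 -0.2119  0.034 ] [ 0.5527 -0.2107  0.034 ] [ 0.5531 -0.2126  0.0324]
[ 0.3736 -0.1734  0.034 ] [ 0.3718 -0.1744  0.034 ] [ 0.3721 -0.1742  0.0334]
[0.5545 0.1562 0.1125] [0.5529 0.1567 0.1125] [0.5532 0.1562 0.1115]
0.18503070456720694 -11.985099630478349
shift [-9.887 -7.628 -0.832] turn [-3.000e-04  2.000e-04  4.135e-01]
```

Call:
{"method": "jog_arm", "body": {
  "increments": [
    [[-0.76, -0.58, -0.06], [0, 0, 0]],
    [[-0.76, -0.58, -0.06], [0, 0, 0]],
    [[-0.76, -0.58, -0.06], [0, 0, 0]],
    [[-0.76, -0.58, -0.06], [0, 0, 0]],
    [[-0.76, -0.58, -0.06], [0, 0, 0]],
    [[-0.76, -0.58, -0.06], [0, 0, 0]],
    [[-0.76, -0.58, -0.06], [0, 0, 0]],
    [[-0.76, -0.58, -0.06], [0, 0, 0]],
    [[-0.76, -0.58, -0.06], [0, 0, 0]],
    [[-0.76, -0.58, -0.06], [0, 0, 0]]
  ]
}}

```text
clock: 1.15
position: [0.4702, 0.2671, 0.2488]
tool_rot: [0.0, 0.135, 0.991, 0.0]
wrist_force: [0.8, 1.3, -0.2]
finger_gap: 0.0929
grip_force: 0.0
```

Call:
{"method": "jog_arm", "body": {
  "increments": [
    [[-0.76, -0.58, -0.06], [0, 0, 0]],
    [[-0.76, -0.58, -0.06], [0, 0, 0]],
    [[-0.76, -0.58, -0.06], [0, 0, 0]]
  ]
}}

```text
clock: 1.45
position: [0.5567, 0.1525, 0.2577]
tool_rot: [0.0, 0.136, 0.991, 0.0]
wrist_force: [0.5, 2.1, 0.2]
finger_gap: 0.0931
grip_force: 0.0
```

Call:
{"method": "jog_arm", "body": {
  "increments": [
    [[0, 0, 0], [0, 0, 0.0414]],
    [[0, 0, 0], [0, 0, 0.0414]],
    [[0, 0, 0], [0, 0, 0.0414]],
    [[0, 0, 0], [0, 0, 0.0414]],
    [[0, 0, 0], [0, 0, 0.0414]],
    [[0, 0, 0], [0, 0, 0.0414]],
    [[0, 0, 0], [0, 0, 0.0414]],
    [[0, 0, 0], [0, 0, 0.0414]],
    [[0, 0, 0], [0, 0, 0.0414]],
    [[0, 0, 0], [0, 0, 0.0414]]
  ]
}}

```text
clock: 2.45
position: [0.5558, 0.1544, 0.2574]
tool_rot: [-0.0, 0.71, 0.705, -0.0]
wrist_force: [-0.5, -0.0, -0.5]
finger_gap: 0.0931
grip_force: 0.0
```

Call:
{"method": "jog_arm", "body": {
  "increments": [
    [[0, 0, 0], [0, 0, 0]],
    [[0, 0, 0], [0, 0, 0]]
  ],
  "jaw": 0.0
}}

```text
clock: 2.65
position: [0.5558, 0.1544, 0.2575]
tool_rot: [-0.0, 0.706, 0.708, -0.0]
wrist_force: [0.5, 0.0, 1.0]
finger_gap: 0.0817
grip_force: 0.0
```

```bash
python3 - <<'E'
from h import *
import json
o=get_obs();i=grab_frame('wrist');cv2.imwrite('pics/w1.png',i)
np.savez('pics/w1.npz',E=cam('wrist',o)[1])
K,E=cam('wrist',o);print(o['clock'],o['position'],T_tool(o)[:3,0],o['finger_gap'],o['wrist_force'])
print(proj(K,E,[.5532,.1562,.1125]))
plan([.4695,-.195,.20],-12)
E
```

```text
2.65 [0.5558348  0.15443172 0.25753091] [-2.33354828e-03  9.99997275e-01 -6.82496890e-05] 0.0816990518659743 [0.53835784 0.00851606 0.98579862]
[324.80325454 222.22242017]
shift [-6.985 -1.742  1.152] turn [-0.000e+00  1.000e-04  5.673e-01]
```

View pics/w1.png

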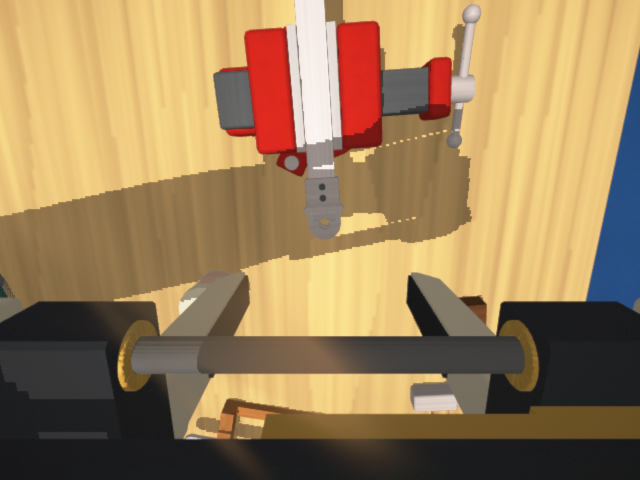

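The wrist picture shows the fork hole at about (324.5,221), against a predicted (324.8,222.2). The bar runs up from it to about (310,5).

Call:
{"method": "jog_arm", "body": {
  "increments": [
    [[-0.7, -0.175, 0.11], [0, 0, 0]],
    [[-0.7, -0.175, 0.11], [0, 0, 0]],
    [[-0.7, -0.175, 0.11], [0, 0, 0]],
    [[-0.7, -0.175, 0.11], [0, 0, 0]],
    [[-0.7, -0.175, 0.11], [0, 0, 0]],
    [[-0.7, -0.175, 0.11], [0, 0, 0]],
    [[-0.7, -0.175, 0.11], [0, 0, 0]],
    [[-0.7, -0.175, 0.11], [0, 0, 0]],
    [[-0.7, -0.175, 0.11], [0, 0, 0]],
    [[-0.7, -0.175, 0.11], [0, 0, 0]]
  ]
}}

```text
clock: 3.7
position: [0.4672, -0.1968, 0.2026]
tool_rot: [0.0, 0.707, 0.708, 0.0]
wrist_force: [0.1, -0.9, 0.4]
finger_gap: 0.0466
grip_force: 0.0
```

Call:
{"method": "jog_arm", "body": {
  "increments": [
    [[0, 0, 0], [0, 0, 0.0405]],
    [[0, 0, 0], [0, 0, 0.0405]],
    [[0, 0, 0], [0, 0, 0.0405]],
    [[0, 0, 0], [0, 0, 0.0405]],
    [[0, 0, 0], [0, 0, 0.0405]],
    [[0, 0, 0], [0, 0, 0.0405]],
    [[0, 0, 0], [0, 0, 0.0405]]
  ]
}}

```text
clock: 4.4
position: [0.4678, -0.1954, 0.2026]
tool_rot: [-0.0, 0.943, 0.332, -0.0]
wrist_force: [-0.4, 0.0, 0.4]
finger_gap: 0.0466
grip_force: 0.0
```

Call:
{"method": "jog_arm", "body": {
  "increments": [
    [[0, 0, 0], [0, 0, 0.0405]],
    [[0, 0, 0], [0, 0, 0.0405]],
    [[0, 0, 0], [0, 0, 0.0405]],
    [[0, 0, 0], [0, 0, 0.0405]],
    [[0, 0, 0], [0, 0, 0.0405]],
    [[0, 0, 0], [0, 0, 0.0405]],
    [[0, 0, 0], [0, 0, 0.0405]],
    [[0, 0, 0], [0, 0, 0]],
    [[0, 0, 0], [0, 0, 0]]
  ]
}}

```text
clock: 5.3
position: [0.4678, -0.1954, 0.2026]
tool_rot: [0.0, 0.995, -0.103, 0.0]
wrist_force: [0.4, 0.5, 0.1]
finger_gap: 0.0464
grip_force: 0.0
```

```bash
python3 - <<'E'
from h import *
# vise bar yaw from w1
i=cv2.imread('pics/w1.png');E=np.load('pics/w1.npz')['E'];K=cam('scene')[0]*0+np.array(calibration('wrist')['K'])
h=cv2.cvtColor(i,cv2.COLOR_BGR2HSV)
for v in(3,8,13,18,156,160,164,170):
    m=(h[v,270:370,1]<45)&(h[v,270:370,2]>120);x=np.where(m)[0]+270
    # run edges
    a,b=x.min(),x.max();p=[plane(K,E,u,v,.107) for u in(a-.5,b+.5)];print(v,a,b,p[0].round(4),p[1].round(4),((p[0]+p[1])/2).round(4))
for p in[(324.5,221)]:print('fork',plane(K,E,*p,.1125))
o=get_obs();f=grab_frame('wrist');cv2.imwrite('pics/w2.png',f);K,E2=cam('wrist',o);np.savez('pics/w2.npz',E=E2)
print(o['clock'],o['position'],T_tool(o)[:3,0],o['finger_gap'])
print(proj(K,E2,[.5531,-.2126,.034]),proj(K,E2,[.3721,-.1742,.034]))
E
```

```text
3 295 323 [0.5289 0.3328 0.107 ] [0.5519 0.3329 0.107 ] [0.5404 0.3328 0.107 ]
8 295 324 [0.5288 0.3293 0.107 ] [0.5527 0.3294 0.107 ] [0.5407 0.3294 0.107 ]
13 296 324 [0.5295 0.3258 0.107 ] [0.5527 0.3259 0.107 ] [0.5411 0.3258 0.107 ]
18 296 324 [0.5294 0.3223 0.107 ] [0.5527 0.3224 0.107 ] [0.5411 0.3223 0.107 ]
156 290 332 [0.522  0.2146 0.107 ] [0.5599 0.2148 0.107 ] [0.5409 0.2147 0.107 ]
160 285 333 [0.5174 0.2112 0.107 ] [0.5608 0.2113 0.107 ] [0.5391 0.2112 0.107 ]
164 285 333 [0.5173 0.2077 0.107 ] [0.5608 0.2078 0.107 ] [0.5391 0.2078 0.107 ]
170 308 333 [0.5377 0.2025 0.107 ] [0.5608 0.2026 0.107 ] [0.5493 0.2026 0.107 ]
fork [0.55292251 0.15733693 0.1125    ]
5.3 [ 0.46779955 -0.19541585  0.20264889] [ 9.78706159e-01 -2.05266302e-01  2.51143510e-05] 0.04635947208404296
[325.37676034 126.91715164] [325.03213503 311.4174793 ]
```

View pics/w2.png

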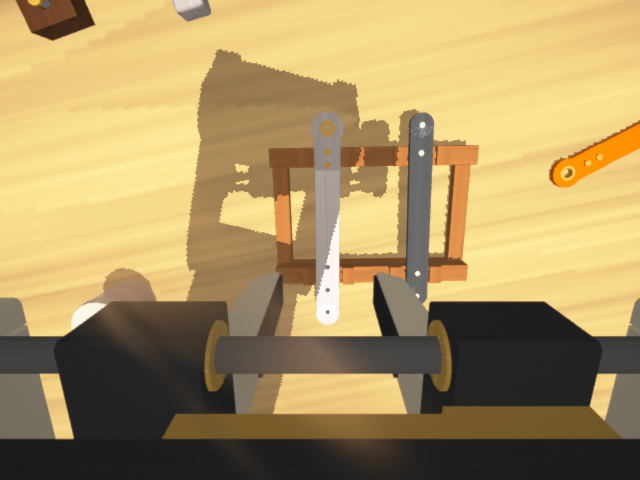

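The eye is at (327,128) and the tail hole at (327,312), both within 2 px of the prediction. The tool is therefore parallel to the bar (yaw −11.9°). The vise's y axis has a yaw of about 94°.

Call:
{"method": "jog_arm", "body": {
  "increments": [
    [[0.046, 0.01, 0.5], [0, 0, 0]],
    [[0, 0, 0.6], [0, 0, 0]],
    [[0, 0, 0.6], [0, 0, 0]],
    [[0, 0, 0.6], [0, 0, 0]],
    [[0, 0, 0.5], [0, 0, 0]],
    [[0, 0, 0.4], [0, 0, 0]],
    [[0, 0, 0.3], [0, 0, 0]],
    [[0, 0, 0.2], [0, 0, 0]],
    [[0, 0, 0.1], [0, 0, 0]],
    [[0, 0, 0], [0, 0, 0]]
  ]
}}

```text
clock: 6.35
position: [0.47, -0.1964, 0.0126]
tool_rot: [-0.0, 0.994, -0.106, -0.0]
wrist_force: [0.3, -0.2, 0.4]
finger_gap: 0.0465
grip_force: 0.0
```

Call:
{"method": "jog_arm", "body": {
  "increments": [
    [[0, 0, 0], [0, 0, 0]],
    [[0, 0, 0], [0, 0, 0]],
    [[0, 0, 0], [0, 0, 0]],
    [[0, 0, 0], [0, 0, 0]],
    [[0, 0, 0], [0, 0, 0]],
    [[0, 0, 0], [0, 0, 0]]
  ],
  "jaw": 1.0
}}

```text
clock: 6.95
position: [0.4702, -0.1965, 0.0132]
tool_rot: [0.0, 0.994, -0.106, 0.0]
wrist_force: [-1.0, 0.9, 6.4]
finger_gap: 0.0235
grip_force: 30.0
```

Call:
{"method": "jog_arm", "body": {
  "increments": [
    [[0, 0, -0.1], [0, 0, 0]],
    [[0, 0, -0.2], [0, 0, 0]],
    [[0, 0, -0.4], [0, 0, 0]],
    [[0, 0, -0.5], [0, 0, 0]],
    [[0, 0, -0.5], [0, 0, 0]],
    [[0, 0, -0.5], [0, 0, 0]],
    [[0, 0, -0.5], [0, 0, 0]],
    [[0, 0, -0.4], [0, 0, 0]],
    [[0, 0, -0.2], [0, 0, 0]],
    [[0, 0, 0], [0, 0, 0]]
  ]
}}

```text
clock: 7.95
position: [0.4703, -0.1965, 0.1791]
tool_rot: [0.0, 0.994, -0.106, 0.001]
wrist_force: [0.5, -0.3, -1.9]
finger_gap: 0.0237
grip_force: 30.0
```

```bash
python3 - <<'E'
from h import *
o=get_obs();print(o['position'],o['finger_gap'],o['grip_force'],o['wrist_force'],o['wrist_torque'])
plan([.5631,.0118,.17],94)
E
```

```text
[ 0.47032044 -0.19654445  0.17909122] 0.023689781462879343 29.997080862522125 [ 0.52174599 -0.29251794 -1.85911023] [0.00136027 0.16432228 0.02284932]
shift [ 0.937 -4.464  0.182] turn [ 7.000e-04 -3.000e-04 -5.897e-01]
```

Call:
{"method": "jog_arm", "body": {
  "increments": [
    [[0.04, -0.2, 0.02], [0, 0, 0]],
    [[0.08, -0.4, 0.02], [0, 0, 0]],
    [[0.11, -0.53, 0.02], [0, 0, 0]],
    [[0.12, -0.55, 0.02], [0, 0, 0]],
    [[0.12, -0.55, 0.02], [0, 0, 0]],
    [[0.12, -0.55, 0.02], [0, 0, 0]],
    [[0.12, -0.55, 0.02], [0, 0, 0]],
    [[0.11, -0.53, 0.02], [0, 0, 0]],
    [[0.08, -0.4, 0.02], [0, 0, 0]],
    [[0.04, -0.2, 0], [0, 0, 0]]
  ]
}}

```text
clock: 8.95
position: [0.5627, 0.0137, 0.1669]
tool_rot: [-0.0, 0.994, -0.105, -0.001]
wrist_force: [0.2, 0.2, -1.0]
finger_gap: 0.0232
grip_force: 30.0
```

Call:
{"method": "jog_arm", "body": {
  "increments": [
    [[0, 0, 0], [0, 0, -0.015]],
    [[0, 0, 0], [0, 0, -0.03]],
    [[0, 0, 0], [0, 0, -0.035]],
    [[0, 0, 0], [0, 0, -0.035]],
    [[0, 0, 0], [0, 0, -0.035]],
    [[0, 0, 0], [0, 0, -0.035]],
    [[0, 0, 0], [0, 0, -0.035]],
    [[0, 0, 0], [0, 0, -0.035]],
    [[0, 0, 0], [0, 0, -0.04]]
  ]
}}

```text
clock: 9.85
position: [0.5624, 0.0117, 0.1677]
tool_rot: [-0.0, 0.936, 0.352, -0.001]
wrist_force: [-0.2, 0.8, -1.0]
finger_gap: 0.0236
grip_force: 30.0
```

Call:
{"method": "jog_arm", "body": {
  "increments": [
    [[0, 0, 0], [0, 0, -0.04]],
    [[0, 0, 0], [0, 0, -0.04]],
    [[0, 0, 0], [0, 0, -0.04]],
    [[0, 0, 0], [0, 0, -0.04]],
    [[0, 0, 0], [0, 0, -0.04]],
    [[0, 0, 0], [0, 0, -0.04]],
    [[0, 0, 0], [0, 0, -0.035]],
    [[0, 0, 0], [0, 0, -0.02]],
    [[0, 0, 0], [0, 0, 0]]
  ]
}}

```text
clock: 10.75
position: [0.5625, 0.0117, 0.1678]
tool_rot: [-0.0, 0.681, 0.732, -0.0]
wrist_force: [-0.3, -0.7, -1.2]
finger_gap: 0.0235
grip_force: 30.0
```

```bash
python3 - <<'E'
from h import *
o=get_obs();print(o['clock'],o['position'],T_tool(o)[:3,0],o['wrist_force'])
plan([.5631,.0118,.087],94)
E
```

```text
10.75 [0.56245456 0.01166403 0.16783188] [-7.13661433e-02  9.97450186e-01  2.75075225e-05] [-0.34007542 -0.68656617 -1.17429975]
shift [0.002 0.015 1.617] turn [-0.0004 -0.      0.0005]
```

Call:
{"method": "jog_arm", "body": {
  "increments": [
    [[0, 0.015, 0.2], [0, 0, 0]],
    [[0, 0, 0.4], [0, 0, 0]],
    [[0, 0, 0.4], [0, 0, 0]],
    [[0, 0, 0.4], [0, 0, 0]],
    [[0, 0, 0.2], [0, 0, 0]],
    [[0, 0, 0], [0, 0, 0]],
    [[0, 0, 0], [0, 0, 0]]
  ]
}}

```text
clock: 11.45
position: [0.5638, 0.0118, 0.0891]
tool_rot: [0.0, 0.682, 0.731, 0.0]
wrist_force: [-0.4, -1.5, -0.8]
finger_gap: 0.0234
grip_force: 30.0
```

```bash
python3 - <<'E'
from h import *
o=get_obs();print(o['clock'],o['position'],T_tool(o)[:3,0],o['wrist_force'])
w=grab_frame('wrist');s=grab_frame('scene');d=grab_frame('side')
for n,i in zip('wsd',(w,s,d)):cv2.imwrite(f'pics/{n}3.png',i)
np.savez('pics/w3.npz',E=cam('wrist',o)[1])
c=lambda i,x,y,w,h:cv2.resize(i[y:y+h,x:x+w],(400,300),interpolation=cv2.INTER_CUBIC)
Ks,Es=cam('scene');Kd,Ed=cam('side');Kw,Ew=cam('wrist',o)
t=np.array(o['position'])+[0,0,.0178]+T_tool(o)[:3,0]*.085
for K,E in((Kw,Ew),(Ks,Es),(Kd,Ed)):print(proj(K,E,t+[0,0,.003]),proj(K,E,[.553,.1565,.1125]))
cv2.imwrite('pics/m3.png',np.vstack([np.hstack([c(w,228,110,200,150),c(s,370,245,120,90)]),np.hstack([c(w,288,130,80,60),c(d,210,270,120,90)])]))
E
```

```text
11.45 [0.56377473 0.01179834 0.08909087] [-7.00364518e-02  9.97544433e-01 -2.32359215e-05] [-0.35831217 -1.52237541 -0.82402022]
[328.50976929 106.07544972] [327.06098035 -85.44788269]
[415.82070312 273.5486349 ] [451.38024299 275.39819918]
[260.76255869 298.24538233] [257.85582248 318.70662231]
```

View pics/m3.png

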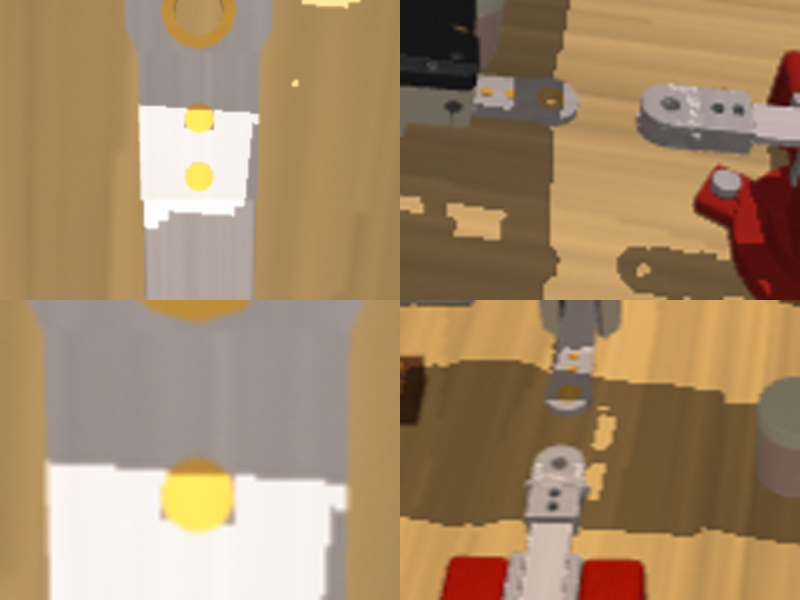

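In the mosaic the tongue eye is at wrist (327,115), scene (414.7,274.1) and side (260.4,297.6). It's in line with the fork and in front of it. I'll refine relative to the fork and get the vise yaw from the thigh bar's holes.

```bash
python3 - <<'E'
from h import *
Ks,Es=cam('scene');Kd,Ed=cam('side')
a=cv2.imread('pics/s3.png');b=cv2.imread('pics/d3.png')
def gold(i,x,y,r):
    h=cv2.cvtColor(i,cv2.COLOR_BGR2HSV)[y-r:y+r+1,x-r:x+r+1];print(h[...,1].tolist() if 0 else '',end='')
def dark(i,x,y,r):
    g=cv2.cvtColor(i,cv2.COLOR_BGR2GRAY)[y-r:y+r+1,x-r:x+r+1].astype(float);w=np.clip(np.median(g)-25-g,0,None);yy,xx=np.mgrid[-r:r+1,-r:r+1]
    return x+(w*xx).sum()/w.sum(),y+(w*yy).sum()/w.sum()
fs=dark(a,451,276,4);fd=dark(b,258,319,4);print('fork',fs,fd)
F=tri(ray(Ks,Es,*fs),ray(Kd,Ed,*fd))
def sat(i,x,y,r):
    h=cv2.cvtColor(i,cv2.COLOR_BGR2HSV)[y-r:y+r+1,x-r:x+r+1,1].astype(float);w=np.clip(h-70,0,80);yy,xx=np.mgrid[-r:r+1,-r:r+1]
    return x+(w*xx).sum()/w.sum(),y+(w*yy).sum()/w.sum()
ts,td=sat(a,415,274,4),sat(b,260,298,4);print('tongue',ts,td)
for t1,t2 in((ts,td),((414.7,274.1),(260.4,297.6))):
    T=tri(ray(Ks,Es,*t1),ray(Kd,Ed,*t2));print('F',F.round(4),'T',T.round(4),'z=.1125/ .1099 planes',plane(Ks,Es,*t1,.1099),plane(Kd,Ed,*t2,.1099),plane(Ks,Es,*fs,.1125),plane(Kd,Ed,*fd,.1125))
# thigh bar centre line, side view: edges per row, by brightness
for v in(440,445,450,455,460):
    g=cv2.cvtColor(b,cv2.COLOR_BGR2HSV)[v,215:275];m=np.where((g[:,1]<40)&(g[:,2]>120))[0]+215;
    p=[plane(Kd,Ed,u,v,.107) for u in(m.min()-.5,m.max()+.5)];print(v,m.min(),m.max(),((p[0]+p[1])/2).round(4),np.linalg.norm(p[0]-p[1]).round(4))
c=lambda i,x,y,w,h:cv2.resize(i[y:y+h,x:x+w],(400,300),interpolation=cv2.INTER_CUBIC)
cv2.imwrite('pics/m4.png',np.hstack([c(a,530,240,110,82),c(b,190,400,106,80)]))
E
```

```text
fork (np.float64(451.0047393364929), np.float64(275.90047393364927)) (np.float64(257.23828920570264), np.float64(318.6313645621181))
tongue (np.float64(414.5895811334037), np.float64(273.79162266807464)) (np.float64(260.1132075471698), np.float64(297.45327942497755))
F [0.5542 0.156  0.1122] T [0.5594 0.0946 0.1103] z=.1125/ .1099 planes [0.55883251 0.09451267 0.1099    ] [0.55957837 0.09441111 0.1099    ] [0.5543335  0.15584518 0.1125    ] [0.5542546  0.15641633 0.1125    ]
F [0.5542 0.156  0.1122] T [0.5591 0.0947 0.1096] z=.1125/ .1099 planes [0.55953948 0.0947302  0.1099    ] [0.55890531 0.09478392 0.1099    ] [0.5543335  0.15584518 0.1125    ] [0.5542546  0.15641633 0.1125    ]
440 234 246 [0.5364 0.4063 0.107 ] 0.0203
445 234 240 [0.5394 0.4148 0.107 ] 0.0108
450 231 245 [0.5361 0.4225 0.107 ] 0.023
455 232 244 [0.5345 0.4303 0.107 ] 0.0197
460 238 243 [0.5291 0.4376 0.107 ] 0.009
```

View pics/m4.png

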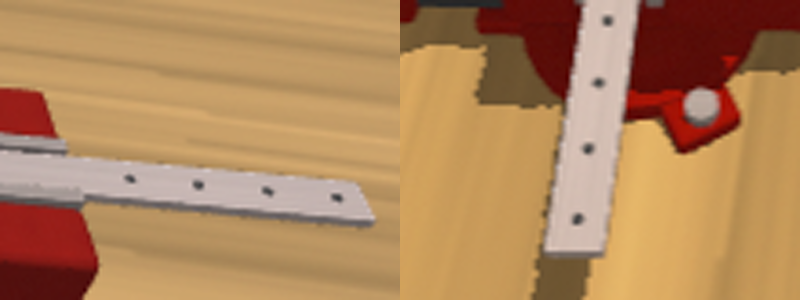

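The thigh bar's last hole is at scene (622.7,294.1) and side (237.0,458.4). The first visible hole is at scene (565.8,288.7) and side (245.0,405.3).

```bash
python3 - <<'E'
from h import *
Ks,Es=cam('scene');Kd,Ed=cam('side')
F=np.array([.5540,.1561])
for s,d in(((622.7,294.1),(237,458.4)),((None),(245,405.3))):
    for p in ([plane(Ks,Es,*s,.107)] if s else [])+[plane(Kd,Ed,*d,.107)]:
        e=p[:2]-F;print(p.round(4),np.degrees(np.arctan2(-e[0],e[1])))
# wrist estimate of tongue eye
Kw,_=cam('scene');Kw=np.array(calibration('wrist')['K']);Ew=np.load('pics/w3.npz')['E'];print(plane(Kw,Ew,327,115,.1095))
o=get_obs();y=np.radians(4.2);d=np.array([-np.sin(y),np.cos(y)]);n=np.array([np.cos(y),np.sin(y)])
e=np.array([.5592,.0946])-F;print('along',-e@d,'lateral err',e@n)
E
```

```text
[0.5362 0.4347 0.107 ] 3.6543809743869398
[0.5348 0.4356 0.107 ] 3.9195028029405146
[0.5409 0.3456 0.107 ] 3.9634950192381875
[0.55746739 0.09331271 0.1095    ]
along 0.06171567897436784 lateral err 0.0006818861582178171
```

Call:
{"method": "jog_arm", "body": {
  "increments": [
    [[0.1, -0.016, 0.056], [0, 0, 0.001]],
    [[0.2, 0, 0], [0, 0, 0]],
    [[0.15, 0, 0], [0, 0, 0]],
    [[0.05, 0, 0], [0, 0, 0]],
    [[0, 0, 0], [0, 0, 0]],
    [[0, 0, 0], [0, 0, 0]],
    [[0, 0, 0], [0, 0, 0]]
  ]
}}

```text
clock: 12.3
position: [0.5611, 0.0365, 0.0859]
tool_rot: [0.0, 0.683, 0.731, -0.0]
wrist_force: [-0.2, -0.6, -1.5]
finger_gap: 0.0235
grip_force: 30.0
```

```bash
python3 - <<'E'
from h import *
o=get_obs();print(o['clock'],o['position'],T_tool(o)[:3,0],o['wrist_force'],o['wrist_torque'])
a=grab_frame('scene');b=grab_frame('side')
c=lambda i,x,y,w,h:cv2.resize(i[y:y+h,x:x+w],(400,300),interpolation=cv2.INTER_CUBIC)
cv2.imwrite('pics/m5.png',np.hstack([c(a,410,255,60,45),c(b,230,290,60,45)]))
E
```

```text
12.3 [0.56111932 0.03651851 0.08586842] [-6.73440688e-02  9.97729810e-01 -5.65323606e-05] [-0.20890197 -0.58643619 -1.52403028] [-0.0408759   0.05779438 -0.01256213]
```

View pics/m5.png

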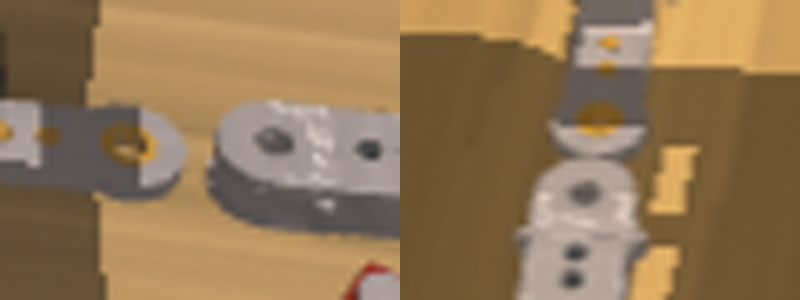

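The tongue tip is just short of the fork mouth. The eye is at scene (429.5,276.8) and side (260.0,307.7), and the fork hole at (451.2,276.1) and (257.8,319.0).

```bash
python3 - <<'E'
from h import *
Ks,Es=cam('scene');Kd,Ed=cam('side')
ts,td,fs,fd=(429.5,276.75),(260,307.7),(451.2,276.1),(257.75,318.9)
T=tri(ray(Ks,Es,*ts),ray(Kd,Ed,*td));F=tri(ray(Ks,Es,*fs),ray(Kd,Ed,*fd));print(T,F)
y=np.radians(3.87);d=np.array([-np.sin(y),np.cos(y)]);n=np.array([np.cos(y),np.sin(y)])
for t,f in((T,F),(plane(Ks,Es,*ts,.107),plane(Ks,Es,*fs,.1125)),(plane(Kd,Ed,*td,.107),plane(Kd,Ed,*fd,.1125))):
    e=(f-t)[:2];print('along',e@d,'lat needed',e@n)
E
```

```text
[0.555948   0.12027512 0.10547941] [0.55346207 0.15627318 0.11142311]
along 0.03608375556433967 lat needed -5.065530713883252e-05
along 0.035875314823850125 lat needed -0.0009639075428660083
along 0.036097808734198454 lat needed 0.0002669833025586222
```

Call:
{"method": "jog_arm", "body": {
  "increments": [
    [[0.05, 0, 0], [0, 0, 0]],
    [[0.05, 0, 0], [0, 0, 0]],
    [[0.04, 0, 0], [0, 0, 0]],
    [[0.04, 0, 0], [0, 0, 0]],
    [[0.04, 0, 0], [0, 0, 0]],
    [[0, 0, 0], [0, 0, 0]]
  ]
}}

```text
clock: 13.0
position: [0.5603, 0.0479, 0.0859]
tool_rot: [-0.0, 0.683, 0.731, 0.0]
wrist_force: [-0.3, -0.7, -1.4]
finger_gap: 0.0234
grip_force: 30.0
```

Call:
{"method": "jog_arm", "body": {
  "increments": [
    [[0.05, 0, 0], [0, 0, 0]],
    [[0.05, 0, 0], [0, 0, 0]],
    [[0.05, 0, 0], [0, 0, 0]],
    [[0.05, 0, 0], [0, 0, 0]],
    [[0.05, 0, 0], [0, 0, 0]],
    [[0, 0, 0], [0, 0, 0]]
  ]
}}

```text
clock: 13.6
position: [0.5595, 0.0604, 0.0858]
tool_rot: [-0.0, 0.683, 0.731, 0.0]
wrist_force: [-0.1, -0.6, -1.8]
finger_gap: 0.0234
grip_force: 30.0
```

```bash
python3 - <<'E'
from h import *
o=get_obs();print(o['clock'],o['position'],T_tool(o)[:3,0],o['wrist_force'],o['wrist_torque'])
E
```

```text
13.6 [0.55950137 0.06043191 0.08583631] [-6.78002544e-02  9.97698915e-01  3.03288794e-05] [-0.05587285 -0.6405469  -1.79573783] [-0.02422688  0.06892966  0.0363164 ]
```

Call:
{"method": "jog_arm", "body": {
  "increments": [
    [[0.04, 0, 0], [0, 0, 0]],
    [[0.04, 0, 0], [0, 0, 0]],
    [[0.04, 0, 0], [0, 0, 0]],
    [[0.04, 0, 0], [0, 0, 0]],
    [[0, 0, 0], [0, 0, 0]],
    [[0, 0, 0], [0, 0, 0]]
  ]
}}

```text
clock: 14.2
position: [0.559, 0.0681, 0.0859]
tool_rot: [0.0, 0.683, 0.731, -0.0]
wrist_force: [-0.6, -0.8, -1.6]
finger_gap: 0.0236
grip_force: 30.0
```

Call:
{"method": "jog_arm", "body": {
  "increments": [
    [[0.02, 0, 0], [0, 0, 0]],
    [[0.02, 0, 0], [0, 0, 0]],
    [[0, 0, 0], [0, 0, 0]]
  ]
}}

```text
clock: 14.5
position: [0.5589, 0.0702, 0.0859]
tool_rot: [0.0, 0.683, 0.731, 0.0]
wrist_force: [0.2, -0.1, -0.7]
finger_gap: 0.0233
grip_force: 30.0
```

Call:
{"method": "jog_arm", "body": {
  "increments": [
    [[0.015, 0, 0], [0, 0, 0]],
    [[0, 0, 0], [0, 0, 0]],
    [[0, 0, 0], [0, 0, 0]]
  ]
}}

```text
clock: 14.8
position: [0.5588, 0.0708, 0.0858]
tool_rot: [0.0, 0.683, 0.731, -0.0]
wrist_force: [0.2, -0.3, -1.5]
finger_gap: 0.0236
grip_force: 30.0
```

Call:
{"method": "jog_arm", "body": {
  "increments": [
    [[0.015, 0, 0], [0, 0, 0]],
    [[0, 0, 0], [0, 0, 0]],
    [[0, 0, 0], [0, 0, 0]]
  ]
}}

```text
clock: 15.1
position: [0.5587, 0.0716, 0.0859]
tool_rot: [0.0, 0.683, 0.731, 0.0]
wrist_force: [0.6, -0.1, -0.2]
finger_gap: 0.0235
grip_force: 30.0
```

Call:
{"method": "jog_arm", "body": {
  "increments": [
    [[0.015, 0, 0], [0, 0, 0]],
    [[0, 0, 0], [0, 0, 0]],
    [[0, 0, 0], [0, 0, 0]]
  ]
}}

```text
clock: 15.4
position: [0.5587, 0.0723, 0.0858]
tool_rot: [0.0, 0.683, 0.731, -0.0]
wrist_force: [-0.2, 0.1, -1.2]
finger_gap: 0.0237
grip_force: 30.0
```

Call:
{"method": "jog_arm", "body": {
  "increments": [
    [[0.015, 0, 0], [0, 0, 0]],
    [[0, 0, 0], [0, 0, 0]],
    [[0, 0, 0], [0, 0, 0]]
  ]
}}

```text
clock: 15.7
position: [0.5587, 0.0731, 0.0859]
tool_rot: [0.0, 0.683, 0.731, 0.0]
wrist_force: [-0.7, 0.6, -0.9]
finger_gap: 0.0235
grip_force: 30.0
```

Call:
{"method": "jog_arm", "body": {
  "increments": [
    [[0.015, 0, 0], [0, 0, 0]],
    [[0, 0, 0], [0, 0, 0]],
    [[0, 0, 0], [0, 0, 0]]
  ]
}}

```text
clock: 16.0
position: [0.5586, 0.0735, 0.0858]
tool_rot: [0.0, 0.683, 0.731, -0.0]
wrist_force: [0.7, -5.6, -0.5]
finger_gap: 0.0233
grip_force: 30.0
```

```bash
python3 - <<'E'
from h import *
o=get_obs();print(o['clock'],o['position'],T_tool(o)[:3,0],T_tool(o)[:3,2],o['wrist_force'],o['wrist_torque'])
a=grab_frame('scene');b=grab_frame('side')
c=lambda i,x,y,w,h:cv2.resize(i[y:y+h,x:x+w],(400,300),interpolation=cv2.INTER_CUBIC)
cv2.imwrite('pics/m6.png',np.vstack([np.hstack([c(a,420,255,48,36),c(b,235,295,48,36)]),np.hstack([c(a,340,200,200,150),c(b,170,220,200,150)])]))
E
```

```text
16.0 [0.5586141  0.07350714 0.08584775] [-6.72968926e-02  9.97732817e-01 -5.95096382e-04] [ 3.38770756e-05 -5.94163532e-04 -9.99999823e-01] [ 0.73299575 -5.56268478 -0.54892556] [-0.99508203 -0.00805705  0.04254512]
```

View pics/m6.png

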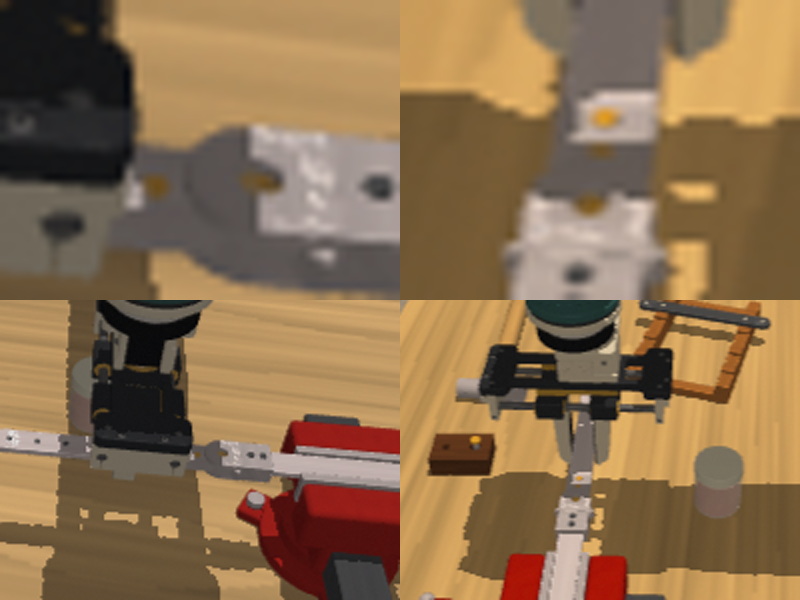

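The brass bush shows through the fork hole in both views. The tongue is bottomed at about 5.5 N with almost no side force, and the bars are in line. I'll settle, check and hand in.

Call:
{"method": "jog_arm", "body": {
  "increments": [
    [[0, 0, 0], [0, 0, 0]],
    [[0, 0, 0], [0, 0, 0]],
    [[0, 0, 0], [0, 0, 0]],
    [[0, 0, 0], [0, 0, 0]],
    [[0, 0, 0], [0, 0, 0]]
  ]
}}

```text
clock: 16.6
position: [0.5586, 0.0735, 0.0859]
tool_rot: [0.0, 0.683, 0.731, -0.0]
wrist_force: [0.3, -4.3, -1.2]
finger_gap: 0.0239
grip_force: 30.0
```

```bash
python3 - <<'E'
from h import *
o=get_obs();print(o['clock'],o['position'],o['wrist_force'],o['grip_force'])
print(hand_in())
E
```

```text
16.6 [0.55861209 0.07351489 0.08586347] [ 0.32474577 -4.28614086 -1.23065569] 29.99733030796051
the job is handed in; nothing more can be done
None
```

The job is handed in: the shank bar's tongue is bottomed in the fork at about 4 N, with the pin holes lined up in the camera views, the bars level and straight, and the bar still gripped, after 16.6 s on the robot's clock; no verdict came back.

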